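# Line up the kitchen canisters by height

## Robot

A 6-joint arm with a two-finger parallel gripper is mounted at the origin on the work surface. World frame = base frame: x ahead of the robot, y to its left, z up, the work surface at z = 0. Lengths are in m, angles in degrees, forces in N, time in s.
With the tool pointing down it reaches from about 0.325 to 0.775 m from the base axis. Payload 5.5 kg.
Tool frame: the origin (TCP) lies midway between the tips of the shut fingers; the grasp point (between the pads) lies 19 mm behind it; z points along the fingers, y is the line along which they close (so a half turn about z gives the same grasp; the last joint's range is limited). The gripper opens to 88 mm and grips with 3 to 60 N. Pads are 20 mm wide; open, the fingers measure 115 mm over their backs; the gripper's body (75 mm by 178 mm) begins 61 mm behind the grasp point.
Start: joints at [63.501, 5.22, 70.514, -0, 104.267, -3.249], TCP at [0.237, 0.551, 0.199] pointing down, gripper open.
Joint ranges: [-164.24, 164.24], [-49.07, 125.15], [9.68, 141.18], [-86.29, 266.29], [3.28, 154.24], [-151.56, 151.56]. Speed limits (degrees/s): [147.25, 147.25, 172.46, 180, 180, 180].

## Interface

Orientations are given as [roll, pitch, yaw] about the fixed x, y, z axes, in that order (R = Rz(yaw) Ry(pitch) Rx(roll)).
In Python, from plant import manip gives the robot as it stands.
- The arm moves only by the shell command python3 -m inch 'ROWS' [FORCE]. ROWS is JSON, a list of rows, each an object with "slide": the shift along the world's x, y, z in m, a list of three; "angular": the turn, a rotation vector about the world's x, y, z in rad, a list of three; "grip": the opening, from 0 (shut) to 1 (fully open). In form: [{"slide": [tx, ty, tz], "angular": [ax, ay, az], "grip": grip}, ...]. A call has 1 to 10 rows; each row shifts and turns the commanded pose from where the row before left it; what a row does not reach is not made up. A row lasts 1/12 s, in which the tool goes at most 41.7 mm and 7.16 degrees, less where a joint would pass 70% of its speed; a pose out of reach is approached as far as the arm can. A call is refused whole if a number of a shift passes 0.0417 or a number of a turn 0.125, either way. A call with a gripper value outside its range is refused whole. The fingers move at their own pace and stop on an object; FORCE is the grip in N (left out, the last holds). Time passes only in rows, so rows that do not move let the fingers close. It gives the time, the measured TCP pose, the force, the opening and the grip force at its end, in the units of the state.
- manip.read_state(): the state, without advancing time (a new reading comes with each control period).
- manip.grab_frame(name): name is "scene" or "top" or "wrist"; returns a dict with "image" (384x512x3 uint8, red, green, blue), "z_map" (384x512 float32, m along the optical axis (not along the pixel's ray), 0 where there is no reading), "fx", "fy", "cx", "cy" (pixels), "dist" ([k1, k2, p1, p2, k3] as OpenCV has them; the pictures are not rectified), "R" (3x3) and "t" (3): a world point X has camera coordinates R X + t. Camera axes: x right, y down, z forward; pixel columns grow to the right and rows downward; lengths in m; the calibration is good to about 2 mm. A picture is of the moment at which its call begins.
- manip.close_job(): hands the job in; it is judged then, once.
The state is a dict: "clock": time; "joints": joint angles; "dq": joint speeds; "tau": joint torques, N m; "tcp_pos": TCP position; "tool_rot": TCP orientation; "wrist_force": force on the tool from outside, world axes, zero at the start; "ft_torque": the same for the moment, N m; "finger_gap": finger opening in m; "finger_force": force on a finger pad.
Only numpy, scipy, OpenCV 4.12 (cv2) and the standard library are available. Lean on these libraries where they do the work, as an engineer would, in place of code of your own. Each camera call takes 0.05 s, during which the arm holds its last target. There are 200 camera calls.

## Task

Line up the four white canisters on the black pads of the wooden board in order of height: the tallest on the pad next to the utensil crock, then each shorter one in turn, the shortest at the far end. Stand each one upright in the middle of its own pad, setting it down gently rather than dropping it, and do not tip over any canister or the blue mug on the way.

Things in the scene. Friction and masses are not known exactly. Their poses are not given: they have to be found in the camera images.
- can_60: smallest of four round white stoneware canisters with flat brown wooden lids that do not come off (all alike but for size): straight upright cylinder 44 mm in diameter, 60 mm tall with its lid (lid: top 12 mm, 41 mm across), 120 g give or take a third, loose, standing on the worktop; origin at the centre of its underside, z up
- can_82: second smallest of four round white stoneware canisters with flat brown wooden lids that do not come off (all alike but for size): straight upright cylinder 50 mm in diameter, 82 mm tall with its lid (lid: top 12 mm, 47 mm across), 180 g give or take a third, loose, standing on the worktop; origin at the centre of its underside, z up
- can_104: second largest of four round white stoneware canisters with flat brown wooden lids that do not come off (all alike but for size): straight upright cylinder 56 mm in diameter, 104 mm tall with its lid (lid: top 12 mm, 53 mm across), 260 g give or take a third, loose, standing on the worktop; origin at the centre of its underside, z up
- can_126: largest of four round white stoneware canisters with flat brown wooden lids that do not come off (all alike but for size): straight upright cylinder 62 mm in diameter, 126 mm tall with its lid (lid: top 12 mm, 59 mm across), 360 g give or take a third, loose, standing on the worktop; origin at the centre of its underside, z up
- pad_a: one of four identical black round rubber pads, 68 mm across and 4 mm thick, fixed in a row on a low light-wood board (420 x 110 mm, 12 mm high, fixed); neighbours in the row are about 105 mm apart, and the letters say nothing about the order along the row; origin at the centre of its underside, 12 mm above the worktop, so its upper face is 4 mm above the origin and 16 mm above the worktop
- pad_b: one of four identical black round rubber pads, 68 mm across and 4 mm thick, fixed in a row on a low light-wood board (420 x 110 mm, 12 mm high, fixed); neighbours in the row are about 105 mm apart, and the letters say nothing about the order along the row; origin at the centre of its underside, 12 mm above the worktop, so its upper face is 4 mm above the origin and 16 mm above the worktop
- pad_c: one of four identical black round rubber pads, 68 mm across and 4 mm thick, fixed in a row on a low light-wood board (420 x 110 mm, 12 mm high, fixed); neighbours in the row are about 105 mm apart, and the letters say nothing about the order along the row; origin at the centre of its underside, 12 mm above the worktop, so its upper face is 4 mm above the origin and 16 mm above the worktop
- pad_d: one of four identical black round rubber pads, 68 mm across and 4 mm thick, fixed in a row on a low light-wood board (420 x 110 mm, 12 mm high, fixed); neighbours in the row are about 105 mm apart, and the letters say nothing about the order along the row; origin at the centre of its underside, 12 mm above the worktop, so its upper face is 4 mm above the origin and 16 mm above the worktop
- crock: grey utensil crock holding wooden spoons and a black spatula, fixed, 84 mm in diameter, rim 110 mm high, utensils up to 205 mm; it stands in line with the row of pads just past one end, 115 mm from the nearest pad to its centre (a 110 mm wide, 50 mm high steel fruit bowl stands past the other end); origin at the centre of its underside on the worktop
- mug: blue ceramic drinking mug among the canisters, a bystander, 72 mm in diameter, 85 mm high, with a handle on its own +y side, loose, empty; origin at the centre of its underside, z up
Not all that is in view belongs to the job. What is shaped like the can_82 but purple or turquoise is not meant.

How it is judged:
By the outcome, as a careful person would: the job done as asked, in the order asked, and still so for the second after the job is handed in, with the robot touching nothing.
It also fails if it takes over 104 s, if anything falls off the work surface, if the arm or the gripper's body presses on something with over 40 N, if the wrist force passes 120 N, or if a joint passes its speed limit or range.

## Working session

There is one attempt and no reset: what is moved stays moved. The work goes in short steps, Python scripts to look and compute and a shell command to move; the robot and the scene stay as the last step left them, time stands still between calls to the robot, and variables do not carry over. Pictures are saved under pics/ and viewed, at most 14 in all, crops included, and the job is handed in when it is done.

```bash
ls; mkdir -p pics
cat > h.py <<'E'
import sys; sys.path.insert(0,'.')
import numpy as np, cv2
from plant import manip
def ray(f,uv,z):
    K=np.array([[f["fx"],0,f["cx"]],[0,f["fy"],f["cy"]],[0,0,1]]);uv=np.array(uv,float).reshape(-1,1,2)
    n=cv2.undistortPoints(uv,K,np.array(f["dist"],float)).reshape(-1,2)
    R=np.array(f["R"]);t=np.array(f["t"]);c=-R.T@t
    d=np.c_[n,np.ones(len(n))]@R
    return c+d*((z-c[2])/d[:,2])[:,None]
def points(f):
    z=np.array(f["z_map"]);h,w=z.shape
    v,u=np.mgrid[:h,:w];K=np.array([[f["fx"],0,f["cx"]],[0,f["fy"],f["cy"]],[0,0,1]])
    n=cv2.undistortPoints(np.stack([u,v],-1).reshape(-1,1,2).astype(float),K,np.array(f["dist"],float)).reshape(h,w,2)
    P=np.dstack([n*z[...,None],z]);return (P-np.array(f["t"]))@np.array(f["R"])
def save(f,n,s=None):
    im=cv2.cvtColor(f["image"],cv2.COLOR_RGB2BGR)
    if s: x0,y0,x1,y1,k=s; im=cv2.resize(im[y0:y1,x0:x1],None,fx=k,fy=k,interpolation=cv2.INTER_CUBIC)
    cv2.imwrite('pics/'+n+'.png',im)
E
python3 - <<'E'
from h import *
import pickle
for n in("top","scene"):
    f=manip.grab_frame(n);save(f,n+'0');pickle.dump(f,open(n+'.pkl','wb'));print(n,-np.array(f["R"]).T@f["t"])
print(manip.read_state())
E
```

```text
pics
top [ 0.24815897 -0.00652374  1.31064903]
scene [0.97138189 0.2769182  0.89876233]
{'clock': 0.1, 'joints': array([ 6.35003269e+01,  5.25877625e+00,  7.05754151e+01,  1.41377865e-03,
        1.04265647e+02, -3.25034913e+00]), 'dq': array([ 0.05556566, -0.14534847, -0.25797023,  0.01414566,  0.00911712,
       -0.09408766]), 'tau': array([ 2.13558014e-03, -4.47857344e+01, -4.07569170e+01,  6.99006999e-02,
        2.83796189e-02, -1.21114040e-04]), 'tcp_pos': array([0.23671391, 0.55100168, 0.19811588]), 'tool_rot': array([-1.79900400e+02, -7.02932121e-03,  1.56751017e+02]), 'wrist_force': array([-0.0449577 , -0.77662815,  0.78176413]), 'ft_torque': array([-0.03850721, -0.01813918,  0.03168713]), 'finger_force': 0.0, 'finger_gap': 0.08787487801118571}
```

View pics/top0.png

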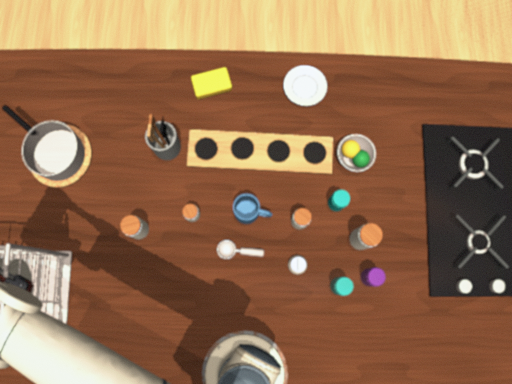

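View pics/scene0.png

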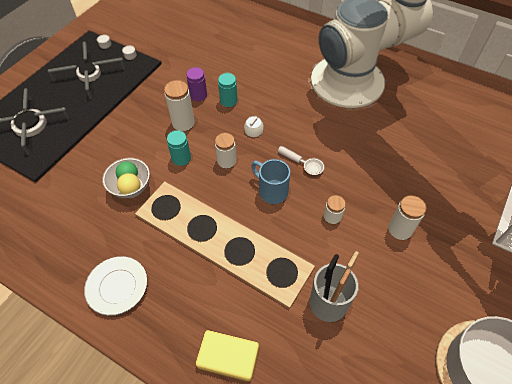

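Top view: the pads are at (206,148), (242,148), (279,151) and (315,153), with the crock at (163,140) and the bowl at (356,152). Brown-lidded white canisters are at (133,226), (191,212), (301,218) and (370,236). The mug is at (247,208). The purple (374,277) and turquoise (340,199), (344,286) decoys have no brown lid, and (298,265) is a white timer, so none of those is meant.

Run:
```python
from h import *
import pickle
f=pickle.load(open('top.pkl','rb'));hsv=cv2.cvtColor(f["image"],cv2.COLOR_RGB2HSV);P=points(f)
print('table z',np.median(P[170:180,270:300,2]))
for s in [(133,226),(191,212),(301,218),(370,236)]:
    u,v=s;w=16;sub=P[v-w:v+w,u-w:u+w,2];h=hsv[v-w:v+w,u-w:u+w]
    m=(h[...,0]<15)&(h[...,1]>90)&(h[...,2]>130)&(sub>.045)
    zt=np.median(sub[m]);zz=min([.06,.082,.104,.126],key=lambda a:abs(a-zt))
    n,l,st,c=cv2.connectedComponentsWithStats(m.astype(np.uint8));i=1+np.argmax(st[1:,4]);
    ys,xs=np.where(l==i);(cx,cy),r=cv2.minEnclosingCircle(np.c_[xs,ys].astype(np.float32))
    p=ray(f,[c[i]+[u-w,v-w],[cx+u-w,cy+v-w]],zz);print(s,zt,st[i],p.round(4)[:,:2].tolist())
g=cv2.cvtColor(f["image"],cv2.COLOR_RGB2GRAY)
C=[]
for u,v in [(206,148),(242,148),(279,151),(315,153)]:
    m=g[v-16:v+16,u-16:u+16]<60
    n,l,st,c=cv2.connectedComponentsWithStats(m.astype(np.uint8));i=l[16,16];C.append(c[i]+[u-16,v-16]);print(st[i])
p=ray(f,C,.016);print(p.round(4));print(np.linalg.norm(np.diff(p,axis=0),axis=1))
print('crock..', ray(f,[(163,140)],.11))
# mug
m=(hsv[...,0]>98)&(hsv[...,0]<118)&(hsv[...,1]>80);m[:180]=0;m[235:]=0;m[:,:220]=0;m[:,280:]=0
q=P[m];q=q[q[:,2]>.07];print('mug',q[:,:2].min(0),q[:,:2].max(0))
# extra
f2=pickle.load(open('scene.pkl','rb'));p2=ray(f2,[(166,207),(202,228),(240,251),(282,272)],.016);print('scene pads',p2.round(3))
for uv,z in [((411,205),.104),((335,203),.06),((225,141),.082),((177,89),.126)]:print(ray(f2,[uv],z).round(3))
for n,(u,v) in dict(t1=(340,199),t2=(344,286),pur=(374,277),timer=(298,265)).items():
    print(n,P[v,u].round(3))
```

```text
table z 0.00048159867534156465
(133, 226) 0.10424259269224423 [  4   5  20  21 315] [[0.3881, 0.3091], [0.3869, 0.3081]]
(191, 212) 0.06008403173079975 [  7   8  16  15 173] [[0.434, 0.1608], [0.4333, 0.1609]]
(301, 218) 0.08209077752700483 [  9   7  17  16 230] [[0.4236, -0.1439], [0.425, -0.1449]]
(370, 236) 0.12604276879202028 [  6   3  22  23 406] [[0.376, -0.317], [0.375, -0.3159]]
[  6   7  20  20 307]
[  7   7  20  19 306]
[  6   6  20  20 308]
[  6   6  20  19 309]
[[ 0.6254  0.1285  0.016 ]
 [ 0.629   0.0234  0.016 ]
 [ 0.6241 -0.0813  0.016 ]
 [ 0.622  -0.186   0.016 ]]
[0.10516589 0.10479657 0.10477552]
crock.. [[0.61811766 0.23502117 0.11      ]]
mug [ 0.24815897 -0.05010089] [0.48104141 0.03921582]
scene pads [[ 0.622 -0.185  0.016]
 [ 0.625 -0.08   0.016]
 [ 0.63   0.025  0.016]
 [ 0.626  0.129  0.016]]
[[0.388 0.306 0.104]]
[[0.437 0.159 0.06 ]]
[[ 0.426 -0.142  0.082]]
[[ 0.376 -0.314  0.126]]
t1 [ 0.474 -0.247  0.079]
t2 [ 0.242 -0.257  0.077]
pur [ 0.267 -0.336  0.08 ]
timer [ 0.296 -0.138  0.039]
```

```bash
python3 -m inch '[{"slide":[0.015,-0.0243,0],"angular":[0,0,-0.1165],"grip":1},{"slide":[0.015,-0.0243,0],"angular":[0,0,-0.1165],"grip":1},{"slide":[0.015,-0.0243,0],"angular":[0,0,-0.1165],"grip":1},{"slide":[0.015,-0.0243,0],"angular":[0,0,-0.1165],"grip":1},{"slide":[0.015,-0.0243,0],"angular":[0,0,-0.1165],"grip":1},{"slide":[0.015,-0.0243,0],"angular":[0,0,-0.1165],"grip":1},{"slide":[0.015,-0.0243,0],"angular":[0,0,-0.1165],"grip":1},{"slide":[0.015,-0.0243,0],"angular":[0,0,-0.1165],"grip":1},{"slide":[0.015,-0.0243,0],"angular":[0,0,-0.1165],"grip":1},{"slide":[0.015,-0.0243,0],"angular":[0,0,-0.1165],"grip":1}]' 15
python3 - <<'E'
from h import *
f=manip.grab_frame("wrist");save(f,'w1');s=manip.read_state();print(s["tcp_pos"],s["tool_rot"],s["clock"],-np.array(f["R"]).T@f["t"])
E
```

```text
clock: 0.93
tcp_pos: [0.3872, 0.3069, 0.1987]
tool_rot: [-180.0, 0.0, 89.7]
wrist_force: [0.2, 0.7, -0.1]
finger_gap: 0.0882
finger_force: 0.0
[0.38967131 0.30326812 0.19882136] [179.91732202   0.18236772  89.05019028] 0.9833 [0.38763181 0.37265427 0.38430728]
```

View pics/w1.png

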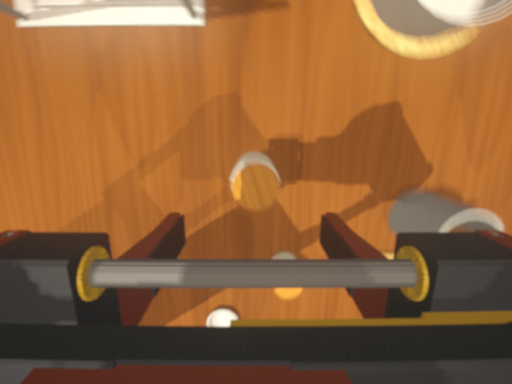

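The wrist view shows the can_104 lid at about (255,187), centred between the fingers.

```bash
cat >> h.py <<'E'
def lid(f,h,near):
    P=points(f);m=(abs(P[...,2]-h)<.006)&(np.hypot(P[...,0]-near[0],P[...,1]-near[1])<.045)
    n,l,st,c=cv2.connectedComponentsWithStats(m.astype(np.uint8));i=1+np.argmax(st[1:,4])
    ys,xs=np.where(l==i);q=ray(f,np.c_[xs,ys],h)[:,:2].astype(np.float32)
    (cx,cy),r=cv2.minEnclosingCircle(q*1000);return q.mean(0).round(4),(round(cx/1e3,4),round(cy/1e3,4),round(r,1)),int(st[i,4])
def here():
    s=manip.read_state();print(s["clock"],s["tcp_pos"].round(4),s["tool_rot"].round(2),s["finger_gap"],s["finger_force"])
E
python3 - <<'E'
from h import *
here();print(lid(manip.grab_frame("wrist"),.104,(.388,.308)));here()
E
```

```text
0.9833 [0.3897 0.3033 0.1988] [179.92   0.18  89.05] 0.08753958415874778 0.0
(array([0.3892, 0.3104], dtype=float32), (0.389, 0.31, 26.3), 1821)
1.0333 [0.3885 0.3054 0.1988] [1.7998e+02 8.0000e-02 8.9570e+01] 0.08793579683548255 0.0
```

```bash
python3 -m inch '[{"slide":[0.001,0.001,-0.022],"angular":[0,0,0],"grip":1},{"slide":[0,0,-0.022],"angular":[0,0,0],"grip":1},{"slide":[0,0,-0.022],"angular":[0,0,0],"grip":1},{"slide":[0,0,-0.022],"angular":[0,0,0],"grip":1},{"slide":[0,0,-0.022],"angular":[0,0,0],"grip":1},{"slide":[0,0,-0.022],"angular":[0,0,0],"grip":1},{"slide":[0,0,-0.014],"angular":[0,0,0],"grip":1},{"slide":[0,0,0],"angular":[0,0,0],"grip":1},{"slide":[0,0,0],"angular":[0,0,0],"grip":1}]' 20
python3 -m inch '[{"slide":[0,0,0],"angular":[0,0,0],"grip":0.6},{"slide":[0,0,0],"angular":[0,0,0],"grip":0.6},{"slide":[0,0,0],"angular":[0,0,0],"grip":0.5},{"slide":[0,0,0],"angular":[0,0,0],"grip":0.5},{"slide":[0,0,0],"angular":[0,0,0],"grip":0.5},{"slide":[0,0,0],"angular":[0,0,0],"grip":0.5},{"slide":[0,0,0],"angular":[0,0,0],"grip":0.5},{"slide":[0,0,0],"angular":[0,0,0],"grip":0.5}]' 20
```

```text
clock: 1.78
tcp_pos: [0.3869, 0.3094, 0.0523]
tool_rot: [-179.9, 0.1, 90.1]
wrist_force: [-0.1, 0.6, -0.1]
finger_gap: 0.0877
finger_force: 0.0
clock: 2.45
tcp_pos: [0.3883, 0.3095, 0.0538]
tool_rot: [179.9, -0.0, 90.0]
wrist_force: [0.9, -0.2, 3.0]
finger_gap: 0.0555
finger_force: 20.0
```

```bash
python3 -m inch '[{"slide":[0,0,0.01],"angular":[0,0,0],"grip":0.4},{"slide":[0,0,0.02],"angular":[0,0,0],"grip":0.4},{"slide":[0,0,0.025],"angular":[0,0,0],"grip":0.4},{"slide":[0,0,0.025],"angular":[0,0,0],"grip":0.4},{"slide":[0,-0.01,0.025],"angular":[0,0,0],"grip":0.4},{"slide":[0,-0.02,0.015],"angular":[0,0,0],"grip":0.4},{"slide":[0,-0.025,0],"angular":[0,0,0],"grip":0.4},{"slide":[0,-0.025,0],"angular":[0,0,0],"grip":0.4},{"slide":[0.01,-0.025,0],"angular":[0,0,0],"grip":0.4},{"slide":[0.02,-0.025,0],"angular":[0,0,0],"grip":0.4}]'
python3 -m inch '[{"slide":[0.025,-0.02,0],"angular":[0,0,0],"grip":0.4},{"slide":[0.025,-0.02,0],"angular":[0,0,0],"grip":0.4},{"slide":[0.025,-0.02,0],"angular":[0,0,0],"grip":0.4},{"slide":[0.025,-0.02,0],"angular":[0,0,0],"grip":0.4},{"slide":[0.025,-0.02,0],"angular":[0,0,0],"grip":0.4},{"slide":[0.025,-0.02,0],"angular":[0,0,0],"grip":0.4},{"slide":[0.025,-0.02,0],"angular":[0,0,0],"grip":0.4},{"slide":[0.02,-0.01,0],"angular":[0,0,0],"grip":0.4},{"slide":[0.0165,-0.005,0],"angular":[0,0,0],"grip":0.4},{"slide":[0,0,0],"angular":[0,0,0],"grip":0.4}]'
python3 - <<'E'
from h import *
here()
f=manip.grab_frame("wrist");save(f,'w2');here()
f=manip.grab_frame("scene");save(f,'s2');
f=manip.grab_frame("top");print(lid(f,.224,(.629,.024)))
here()
E
```

```text
clock: 3.28
tcp_pos: [0.4165, 0.1785, 0.1735]
tool_rot: [-179.9, -0.0, 90.1]
wrist_force: [0.2, 0.5, -3.4]
finger_gap: 0.0552
finger_force: 20.0
clock: 4.12
tcp_pos: [0.6307, 0.0225, 0.1708]
tool_rot: [-179.8, 0.0, 89.9]
wrist_force: [-0.7, -0.1, -4.0]
finger_gap: 0.0555
finger_force: 20.0
4.1167 [0.6307 0.0225 0.1708] [-1.7982e+02  2.0000e-02  8.9870e+01] 0.05554279317195906 19.993833303451538
4.1667 [0.6295 0.0235 0.1712] [-1.7978e+02 -1.0000e-02  8.9920e+01] 0.05530874014989822 19.993928968906403Traceback (most recent call last):
  File "<stdin>", line 5, in <module>
  File "h.py", line 21, in lid
    n,l,st,c=cv2.connectedComponentsWithStats(m.astype(np.uint8));i=1+np.argmax(st[1:,4])
                                                                      ~~~~~~~~~^^^^^^^^^^
    return _wrapfunc(a, 'argmax', axis=axis, out=out, **kwds)
    return bound(*args, **kwds)
ValueError: attempt to get argmax of an empty sequence
```

View pics/s2.png

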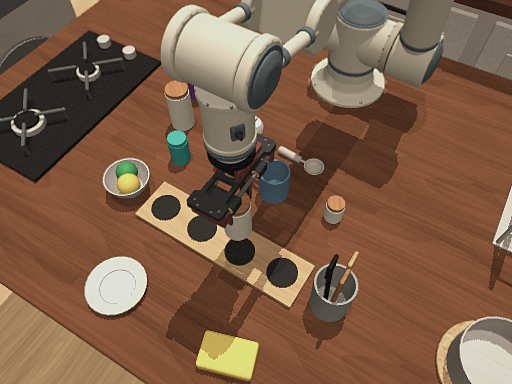

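The scene view shows can_104 held upright above the second pad (240,251).

```bash
python3 -m inch '[{"slide":[0,0,-0.015],"angular":[0,0,0],"grip":0.4},{"slide":[0,0,-0.025],"angular":[0,0,0],"grip":0.4},{"slide":[0,0,-0.025],"angular":[0,0,0],"grip":0.4},{"slide":[0,0,-0.015],"angular":[0,0,0],"grip":0.4},{"slide":[0,0,-0.01],"angular":[0,0,0],"grip":0.4},{"slide":[0,0,-0.004],"angular":[0,0,0],"grip":0.4},{"slide":[0,0,-0.002],"angular":[0,0,0],"grip":0.4},{"slide":[0,0,-0.002],"angular":[0,0,0],"grip":0.4},{"slide":[0,0,0],"angular":[0,0,0],"grip":0.4},{"slide":[0,0,0],"angular":[0,0,0],"grip":0.4}]'
python3 -m inch '[{"slide":[0,0,-0.001],"angular":[0,0,0],"grip":0.4},{"slide":[0,0,-0.001],"angular":[0,0,0],"grip":0.4},{"slide":[0,0,-0.001],"angular":[0,0,0],"grip":0.4},{"slide":[0,0,0],"angular":[0,0,0],"grip":0.4}]'
python3 - <<'E'
from h import *
f=manip.grab_frame("wrist");print(lid(f,.12,(.63,.024)));here();print(manip.read_state()["wrist_force"])
P=points(f);g=cv2.cvtColor(f["image"],cv2.COLOR_RGB2GRAY)
E
```

```text
clock: 5.1
tcp_pos: [0.6299, 0.0243, 0.0765]
tool_rot: [179.9, -0.0, 90.0]
wrist_force: [0.2, 0.2, -3.1]
finger_gap: 0.0557
finger_force: 20.0
clock: 5.43
tcp_pos: [0.6293, 0.0243, 0.0719]
tool_rot: [-180.0, -0.0, 90.0]
wrist_force: [0.5, -1.0, -2.8]
finger_gap: 0.0552
finger_force: 20.0
(array([0.6293, 0.032 ], dtype=float32), (0.6297, 0.0332, 38.1), 5336)
5.4833 [0.6293 0.0243 0.072 ] [-179.98   -0.     90.  ] 0.05552549596140604 19.994109570980072
[ 0.53042103 -0.64713655 -4.15691963]
```

```bash
python3 -m inch '[{"slide":[0,0,-0.001],"angular":[0,0,0],"grip":0.4},{"slide":[0,0,-0.001],"angular":[0,0,0],"grip":0.4},{"slide":[0,0,0],"angular":[0,0,0],"grip":0.4},{"slide":[0,0,0],"angular":[0,0,0],"grip":0.4}]'
python3 -m inch '[{"slide":[0,0,-0.001],"angular":[0,0,0],"grip":0.4},{"slide":[0,0,0],"angular":[0,0,0],"grip":0.4},{"slide":[0,0,0],"angular":[0,0,0],"grip":0.4}]'
```

```text
clock: 5.82
tcp_pos: [0.6293, 0.0243, 0.07]
tool_rot: [-180.0, -0.0, 90.0]
wrist_force: [-0.5, -0.4, -3.4]
finger_gap: 0.056
finger_force: 20.0
clock: 6.07
tcp_pos: [0.6295, 0.0243, 0.0698]
tool_rot: [180.0, 0.0, 90.0]
wrist_force: [-1.3, -0.1, 0.5]
finger_gap: 0.0555
finger_force: 20.0
```

```bash
python3 -m inch '[{"slide":[0,0,0],"angular":[0,0,0],"grip":0.7},{"slide":[0,0,0],"angular":[0,0,0],"grip":0.8},{"slide":[0,0,0],"angular":[0,0,0],"grip":1},{"slide":[0,0,0],"angular":[0,0,0],"grip":1},{"slide":[0,0,0.011],"angular":[0,0,0],"grip":1},{"slide":[0,0,0.02],"angular":[0,0,0],"grip":1},{"slide":[0,0,0.025],"angular":[0,0,0],"grip":1},{"slide":[0,0,0.025],"angular":[0,0,0],"grip":1},{"slide":[0,0,0.025],"angular":[0,0,0],"grip":1},{"slide":[0,0,0.015],"angular":[0,0,0],"grip":1}]'
python3 -m inch '[{"slide":[-0.0195,0.0136,0],"angular":[0,0,0],"grip":1},{"slide":[-0.0195,0.0136,0],"angular":[0,0,0],"grip":1},{"slide":[-0.0195,0.0136,0],"angular":[0,0,0],"grip":1},{"slide":[-0.0195,0.0136,0],"angular":[0,0,0],"grip":1},{"slide":[-0.0195,0.0136,0],"angular":[0,0,0],"grip":1},{"slide":[-0.0195,0.0136,0],"angular":[0,0,0],"grip":1},{"slide":[-0.0195,0.0136,0],"angular":[0,0,0],"grip":1},{"slide":[-0.0195,0.0136,0],"angular":[0,0,0],"grip":1},{"slide":[-0.0195,0.0136,0],"angular":[0,0,0],"grip":1},{"slide":[-0.019,0.0136,0],"angular":[0,0,0],"grip":1}]'
python3 -m inch '[{"slide":[0,0,0],"angular":[0,0,0],"grip":1},{"slide":[0,0,0],"angular":[0,0,0],"grip":1}]'
python3 - <<'E'
from h import *
f=manip.grab_frame("wrist");print(lid(f,.06,(.435,.16)));here()
f=manip.grab_frame("top");print(lid(f,.12,(.629,.024)));save(f,'t3',(130,90,386,282,3))
f=manip.grab_frame("scene");print(lid(f,.12,(.629,.024)))
E
```

```text
clock: 6.9
tcp_pos: [0.6301, 0.0243, 0.1948]
tool_rot: [179.7, 0.0, 90.0]
wrist_force: [0.4, -0.7, 0.0]
finger_gap: 0.0879
finger_force: 0.0
clock: 7.73
tcp_pos: [0.4339, 0.1608, 0.1913]
tool_rot: [179.9, -0.0, 90.0]
wrist_force: [-0.4, 0.7, -0.5]
finger_gap: 0.0874
finger_force: 0.0
clock: 7.9
tcp_pos: [0.4347, 0.1608, 0.1915]
tool_rot: [179.9, -0.0, 90.1]
wrist_force: [-0.4, -0.1, -0.5]
finger_gap: 0.0877
finger_force: 0.0
(array([0.4365, 0.1603], dtype=float32), (0.4364, 0.16, 20.4), 852)
7.95 [0.4352 0.1603 0.1911] [ 1.7989e+02 -1.0000e-02  9.0040e+01] 0.08751254883927094 0.0
(array([0.6269, 0.026 ], dtype=float32), (0.627, 0.0268, 27.0), 300)
(array([0.6306, 0.026 ], dtype=float32), (0.6306, 0.0254, 27.7), 498)
```

View pics/t3.png

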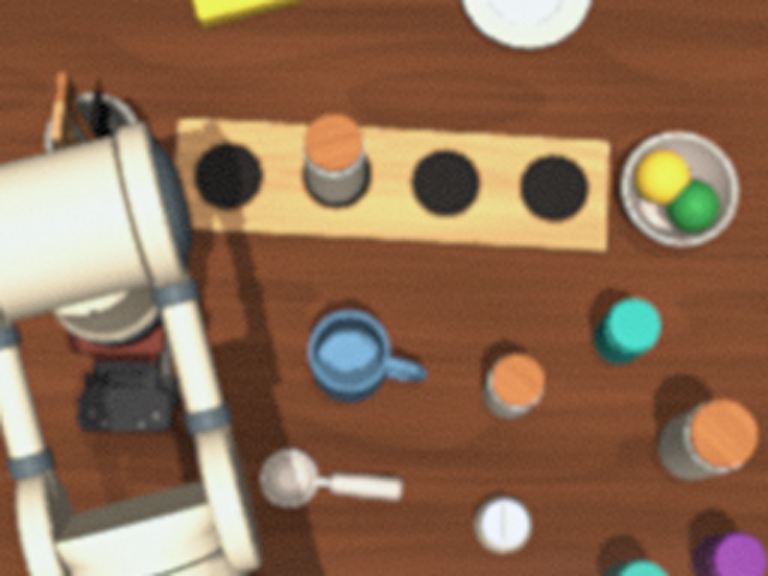

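can_104 stands at (333,140) in the crop, upright and centred on the second pad. Next is can_60.

```bash
python3 -m inch '[{"slide":[0.001,0,-0.015],"angular":[0,0,0],"grip":1},{"slide":[0,0,-0.025],"angular":[0,0,0],"grip":1},{"slide":[0,0,-0.03],"angular":[0,0,0],"grip":1},{"slide":[0,0,-0.03],"angular":[0,0,0],"grip":1},{"slide":[0,0,-0.03],"angular":[0,0,0],"grip":1},{"slide":[0,0,-0.025],"angular":[0,0,0],"grip":1},{"slide":[0,0,-0.015],"angular":[0,0,0],"grip":1},{"slide":[0,0,-0.005],"angular":[0,0,0],"grip":0.8},{"slide":[0,0,0],"angular":[0,0,0],"grip":0.7},{"slide":[0,0,0],"angular":[0,0,0],"grip":0.6}]' 12
python3 -m inch '[{"slide":[0,0,0],"angular":[0,0,0],"grip":0.5},{"slide":[0,0,0],"angular":[0,0,0],"grip":0.4},{"slide":[0,0,0],"angular":[0,0,0],"grip":0.35},{"slide":[0,0,0],"angular":[0,0,0],"grip":0.35},{"slide":[0,0,0],"angular":[0,0,0],"grip":0.35},{"slide":[0,0,0],"angular":[0,0,0],"grip":0.35}]' 12
```

```text
clock: 8.88
tcp_pos: [0.4366, 0.16, 0.0159]
tool_rot: [180.0, -0.0, 90.0]
wrist_force: [-0.0, -0.3, -0.3]
finger_gap: 0.0714
finger_force: 0.0
clock: 9.38
tcp_pos: [0.4363, 0.1604, 0.0159]
tool_rot: [179.9, -0.0, 90.0]
wrist_force: [-1.5, 1.2, 3.5]
finger_gap: 0.044
finger_force: 12.0
```

```bash
python3 -m inch '[{"slide":[0,0,0.01],"angular":[0,0,0],"grip":0.3},{"slide":[0,0,0.02],"angular":[0,0,0],"grip":0.3},{"slide":[0,0,0.03],"angular":[0,0,0],"grip":0.3},{"slide":[0,0,0.03],"angular":[0,0,0],"grip":0.3},{"slide":[0,0,0.03],"angular":[0,0,0],"grip":0.3},{"slide":[0,-0.01,0.02],"angular":[0,0,0],"grip":0.3},{"slide":[0,-0.02,0.01],"angular":[0,0,0],"grip":0.3},{"slide":[0,-0.025,0],"angular":[0,0,0],"grip":0.3},{"slide":[0.006,-0.025,0],"angular":[0,0,0],"grip":0.3},{"slide":[0.01,-0.025,0],"angular":[0,0,0],"grip":0.3}]'
python3 -m inch '[{"slide":[0.018,-0.025,0],"angular":[0,0,0],"grip":0.3},{"slide":[0.018,-0.025,0],"angular":[0,0,0],"grip":0.3},{"slide":[0.018,-0.025,0],"angular":[0,0,0],"grip":0.3},{"slide":[0.018,-0.025,0],"angular":[0,0,0],"grip":0.3},{"slide":[0.018,-0.025,0],"angular":[0,0,0],"grip":0.3},{"slide":[0.018,-0.025,0],"angular":[0,0,0],"grip":0.3},{"slide":[0.018,-0.025,0],"angular":[0,0,0],"grip":0.3},{"slide":[0.018,-0.025,0],"angular":[0,0,0],"grip":0.3},{"slide":[0.015,-0.025,0],"angular":[0,0,0],"grip":0.3},{"slide":[0.011,-0.0155,0],"angular":[0,0,0],"grip":0.3}]'
python3 -m inch '[{"slide":[0,0,0],"angular":[0,0,0],"grip":0.3},{"slide":[0,0,-0.015],"angular":[0,0,0],"grip":0.3},{"slide":[0,0,-0.03],"angular":[0,0,0],"grip":0.3},{"slide":[0,0,-0.03],"angular":[0,0,0],"grip":0.3},{"slide":[0,0,-0.025],"angular":[0,0,0],"grip":0.3},{"slide":[0,0,-0.015],"angular":[0,0,0],"grip":0.3},{"slide":[0,0,-0.01],"angular":[0,0,0],"grip":0.3},{"slide":[0,0,-0.004],"angular":[0,0,0],"grip":0.3},{"slide":[0,0,0],"angular":[0,0,0],"grip":0.3},{"slide":[0,0,0],"angular":[0,0,0],"grip":0.3}]'
```

```text
clock: 10.22
tcp_pos: [0.4515, 0.0545, 0.1662]
tool_rot: [179.9, -0.0, 90.1]
wrist_force: [0.7, -0.5, -1.4]
finger_gap: 0.0433
finger_force: 12.0
clock: 11.05
tcp_pos: [0.6223, -0.1877, 0.1644]
tool_rot: [-179.9, 0.0, 89.9]
wrist_force: [-0.3, 0.4, -1.8]
finger_gap: 0.0437
finger_force: 12.0
clock: 11.88
tcp_pos: [0.6224, -0.1852, 0.0376]
tool_rot: [179.9, 0.0, 90.0]
wrist_force: [-0.3, 0.5, -0.2]
finger_gap: 0.0434
finger_force: 12.0
```

```bash
python3 -m inch '[{"slide":[0,0,-0.002],"angular":[0,0,0],"grip":0.3},{"slide":[0,0,-0.002],"angular":[0,0,0],"grip":0.3},{"slide":[0,0,-0.001],"angular":[0,0,0],"grip":0.3},{"slide":[0,0,0],"angular":[0,0,0],"grip":0.3},{"slide":[0,0,0],"angular":[0,0,0],"grip":0.3}]'
python3 -m inch '[{"slide":[0,0,-0.001],"angular":[0,0,0],"grip":0.3},{"slide":[0,0,0],"angular":[0,0,0],"grip":0.3},{"slide":[0,0,0],"angular":[0,0,0],"grip":0.3}]'
```

```text
clock: 12.3
tcp_pos: [0.6223, -0.1854, 0.032]
tool_rot: [179.9, 0.0, 90.0]
wrist_force: [-0.3, -0.4, 1.4]
finger_gap: 0.0435
finger_force: 12.0
clock: 12.55
tcp_pos: [0.6223, -0.1854, 0.0319]
tool_rot: [179.9, 0.0, 90.0]
wrist_force: [-2.4, 0.4, 5.0]
finger_gap: 0.0435
finger_force: 12.0
```

```bash
python3 -m inch '[{"slide":[0,0,0],"angular":[0,0,0],"grip":0.6},{"slide":[0,0,0],"angular":[0,0,0],"grip":0.8},{"slide":[0,0,0],"angular":[0,0,0],"grip":1},{"slide":[0,0,0],"angular":[0,0,0],"grip":1},{"slide":[0,0,0.015],"angular":[0,0,0],"grip":1},{"slide":[0,0,0.03],"angular":[0,0,0],"grip":1},{"slide":[0,0,0.03],"angular":[0,0,0],"grip":1},{"slide":[0,0,0.03],"angular":[0,0,0],"grip":1},{"slide":[0,0,0.03],"angular":[0,0,0],"grip":1},{"slide":[0,0,0.015],"angular":[0,0,0],"grip":1}]'
python3 -m inch '[{"slide":[-0.02,0.0042,0],"angular":[0,0,0],"grip":1},{"slide":[-0.02,0.0042,0],"angular":[0,0,0],"grip":1},{"slide":[-0.02,0.0042,0],"angular":[0,0,0],"grip":1},{"slide":[-0.02,0.0042,0],"angular":[0,0,0],"grip":1},{"slide":[-0.02,0.0042,0],"angular":[0,0,0],"grip":1},{"slide":[-0.02,0.0042,0],"angular":[0,0,0],"grip":1},{"slide":[-0.02,0.0042,0],"angular":[0,0,0],"grip":1},{"slide":[-0.02,0.0042,0],"angular":[0,0,0],"grip":1},{"slide":[-0.02,0.0042,0],"angular":[0,0,0],"grip":1},{"slide":[-0.0175,0.0042,0],"angular":[0,0,0],"grip":1}]'
python3 -m inch '[{"slide":[0,0,0],"angular":[0,0,0],"grip":1},{"slide":[0,0,0],"angular":[0,0,0],"grip":1}]'
python3 - <<'E'
from h import *
f=manip.grab_frame("wrist");print(lid(f,.082,(.425,-.144)));here()
f=manip.grab_frame("scene");print(lid(f,.076,(.622,-.185)));save(f,'s4')
f=manip.grab_frame("top");print(lid(f,.076,(.622,-.185)))
E
```

```text
clock: 13.38
tcp_pos: [0.6228, -0.1855, 0.1849]
tool_rot: [179.7, 0.1, 90.0]
wrist_force: [0.6, 0.3, 1.1]
finger_gap: 0.0877
finger_force: 0.0
clock: 14.22
tcp_pos: [0.4232, -0.143, 0.18]
tool_rot: [-180.0, 0.0, 90.0]
wrist_force: [-0.7, 0.2, 0.6]
finger_gap: 0.0881
finger_force: 0.0
clock: 14.38
tcp_pos: [0.4245, -0.1433, 0.1805]
tool_rot: [179.9, 0.0, 90.0]
wrist_force: [-0.1, 0.3, 1.1]
finger_gap: 0.0877
finger_force: 0.0
(array([ 0.4255, -0.1446], dtype=float32), (0.4254, -0.1449, 23.5), 1378)
14.4333 [ 0.4249 -0.1433  0.1803] [1.7994e+02 2.0000e-02 8.9990e+01] 0.08799318961401163 0.0
(array([ 0.6229, -0.1838], dtype=float32), (0.6239, -0.1843, 22.5), 238)
(array([ 0.6303, -0.1934], dtype=float32), (0.6276, -0.1884, 13.6), 23)
```

View pics/s4.png

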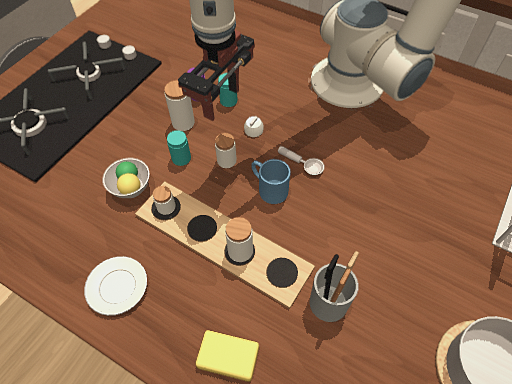

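The scene view shows can_60 standing on the far pad (166,205) and can_104 on its own pad. can_82 is next, at (226,150).

```bash
python3 -m inch '[{"slide":[0.0005,-0.001,-0.015],"angular":[0,0,0],"grip":1},{"slide":[0,0,-0.025],"angular":[0,0,0],"grip":1},{"slide":[0,0,-0.025],"angular":[0,0,0],"grip":1},{"slide":[0,0,-0.025],"angular":[0,0,0],"grip":1},{"slide":[0,0,-0.025],"angular":[0,0,0],"grip":1},{"slide":[0,0,-0.017],"angular":[0,0,0],"grip":1},{"slide":[0,0,-0.01],"angular":[0,0,0],"grip":1},{"slide":[0,0,-0.005],"angular":[0,0,0],"grip":0.9},{"slide":[0,0,0],"angular":[0,0,0],"grip":0.8},{"slide":[0,0,0],"angular":[0,0,0],"grip":0.7}]' 16
python3 -m inch '[{"slide":[0,0,0],"angular":[0,0,0],"grip":0.6},{"slide":[0,0,0],"angular":[0,0,0],"grip":0.5},{"slide":[0,0,0],"angular":[0,0,0],"grip":0.4},{"slide":[0,0,0],"angular":[0,0,0],"grip":0.4},{"slide":[0,0,0],"angular":[0,0,0],"grip":0.4},{"slide":[0,0,0],"angular":[0,0,0],"grip":0.4}]' 16
```

```text
clock: 15.37
tcp_pos: [0.4255, -0.1444, 0.034]
tool_rot: [180.0, 0.0, 90.0]
wrist_force: [0.3, -0.4, -0.6]
finger_gap: 0.0713
finger_force: 0.0
clock: 15.87
tcp_pos: [0.4254, -0.1445, 0.0341]
tool_rot: [179.9, 0.0, 90.0]
wrist_force: [-1.3, 0.5, 4.0]
finger_gap: 0.0498
finger_force: 16.0
```

```bash
python3 -m inch '[{"slide":[0,0,0.01],"angular":[0,0,0],"grip":0.35},{"slide":[0,0,0.02],"angular":[0,0,0],"grip":0.35},{"slide":[0,0,0.03],"angular":[0,0,0],"grip":0.35},{"slide":[0,0,0.03],"angular":[0,0,0],"grip":0.35},{"slide":[0.01,0.003,0.02],"angular":[0,0,0],"grip":0.35},{"slide":[0.02,0.0065,0],"angular":[0,0,0],"grip":0.35},{"slide":[0.02,0.0065,0],"angular":[0,0,0],"grip":0.35},{"slide":[0.02,0.0065,0],"angular":[0,0,0],"grip":0.35},{"slide":[0.02,0.0065,0],"angular":[0,0,0],"grip":0.35},{"slide":[0.02,0.0065,0],"angular":[0,0,0],"grip":0.35}]'
python3 -m inch '[{"slide":[0.02,0.0065,0],"angular":[0,0,0],"grip":0.35},{"slide":[0.02,0.0065,0],"angular":[0,0,0],"grip":0.35},{"slide":[0.02,0.0065,0],"angular":[0,0,0],"grip":0.35},{"slide":[0.02,0.0065,0],"angular":[0,0,0],"grip":0.35},{"slide":[0.0095,0.002,0],"angular":[0,0,0],"grip":0.35},{"slide":[0,0,0],"angular":[0,0,0],"grip":0.35},{"slide":[0,0,-0.015],"angular":[0,0,0],"grip":0.35},{"slide":[0,0,-0.025],"angular":[0,0,0],"grip":0.35},{"slide":[0,0,-0.025],"angular":[0,0,0],"grip":0.35},{"slide":[0,0,-0.012],"angular":[0,0,0],"grip":0.35}]'
python3 -m inch '[{"slide":[0,0,-0.008],"angular":[0,0,0],"grip":0.35},{"slide":[0,0,-0.004],"angular":[0,0,0],"grip":0.35},{"slide":[0,0,0],"angular":[0,0,0],"grip":0.35},{"slide":[0,0,0],"angular":[0,0,0],"grip":0.35}]'
```

```text
clock: 16.7
tcp_pos: [0.5354, -0.1082, 0.1429]
tool_rot: [-179.9, -0.0, 90.0]
wrist_force: [-0.7, -0.3, -1.5]
finger_gap: 0.0494
finger_force: 16.0
clock: 17.53
tcp_pos: [0.622, -0.0807, 0.0624]
tool_rot: [-179.7, -0.0, 90.0]
wrist_force: [-0.4, 0.3, -2.6]
finger_gap: 0.0494
finger_force: 16.0
clock: 17.87
tcp_pos: [0.6249, -0.0809, 0.0556]
tool_rot: [179.9, 0.0, 90.0]
wrist_force: [0.5, 0.3, -2.2]
finger_gap: 0.0497
finger_force: 16.0
```

```bash
python3 -m inch '[{"slide":[0,0,-0.002],"angular":[0,0,0],"grip":0.35},{"slide":[0,0,-0.002],"angular":[0,0,0],"grip":0.35},{"slide":[0,0,-0.001],"angular":[0,0,0],"grip":0.35},{"slide":[0,0,0],"angular":[0,0,0],"grip":0.35},{"slide":[0,0,0],"angular":[0,0,0],"grip":0.35}]'
python3 -m inch '[{"slide":[0,0,-0.001],"angular":[0,0,0],"grip":0.35},{"slide":[0,0,0],"angular":[0,0,0],"grip":0.35},{"slide":[0,0,0],"angular":[0,0,0],"grip":0.35}]'
```

```text
clock: 18.28
tcp_pos: [0.6249, -0.0808, 0.0502]
tool_rot: [179.9, 0.0, 90.0]
wrist_force: [-0.5, -0.2, 2.2]
finger_gap: 0.0494
finger_force: 16.0
clock: 18.53
tcp_pos: [0.6248, -0.0808, 0.0501]
tool_rot: [179.9, 0.0, 90.0]
wrist_force: [-3.3, 0.5, 7.0]
finger_gap: 0.0495
finger_force: 16.0
```

```bash
python3 -m inch '[{"slide":[0,0,0],"angular":[0,0,0],"grip":0.65},{"slide":[0,0,0],"angular":[0,0,0],"grip":0.8},{"slide":[0,0,0],"angular":[0,0,0],"grip":1},{"slide":[0,0,0],"angular":[0,0,0],"grip":1},{"slide":[0,0,0.015],"angular":[0,0,0],"grip":1},{"slide":[0,0,0.03],"angular":[0,0,0],"grip":1},{"slide":[0,0,0.03],"angular":[0,0,0],"grip":1},{"slide":[0,0,0.03],"angular":[0,0,0],"grip":1},{"slide":[0,0,0.03],"angular":[0,0,0],"grip":1},{"slide":[0,0,0.017],"angular":[0,0,0],"grip":1}]'
python3 -m inch '[{"slide":[-0.0249,-0.0234,0],"angular":[0,0,0],"grip":1},{"slide":[-0.0249,-0.0234,0],"angular":[0,0,0],"grip":1},{"slide":[-0.0249,-0.0234,0],"angular":[0,0,0],"grip":1},{"slide":[-0.0249,-0.0234,0],"angular":[0,0,0],"grip":1},{"slide":[-0.0249,-0.0234,0],"angular":[0,0,0],"grip":1},{"slide":[-0.0249,-0.0234,0],"angular":[0,0,0],"grip":1},{"slide":[-0.0249,-0.0234,0],"angular":[0,0,0],"grip":1},{"slide":[-0.0249,-0.0234,0],"angular":[0,0,0],"grip":1},{"slide":[-0.0249,-0.0234,0],"angular":[0,0,0],"grip":1},{"slide":[-0.0249,-0.0234,0],"angular":[0,0,0],"grip":1}]'
python3 -m inch '[{"slide":[0,0,0],"angular":[0,0,0],"grip":1},{"slide":[0,0,0],"angular":[0,0,0],"grip":1}]'
python3 - <<'E'
from h import *
f=manip.grab_frame("wrist");print(lid(f,.126,(.375,-.315)));here()
f=manip.grab_frame("scene");print(lid(f,.098,(.6245,-.081)));save(f,'s5',(100,50,400,275,2.6))
f=manip.grab_frame("top");print(lid(f,.098,(.6245,-.081)),lid(f,.076,(.622,-.185)))
E
```

```text
clock: 19.37
tcp_pos: [0.6251, -0.0808, 0.2042]
tool_rot: [179.7, 0.0, 90.0]
wrist_force: [0.1, -0.7, 0.2]
finger_gap: 0.0881
finger_force: 0.0
clock: 20.2
tcp_pos: [0.374, -0.3155, 0.2]
tool_rot: [180.0, 0.0, 90.0]
wrist_force: [1.3, -0.1, -0.6]
finger_gap: 0.0876
finger_force: 0.0
clock: 20.37
tcp_pos: [0.3744, -0.3157, 0.2]
tool_rot: [180.0, -0.0, 89.8]
wrist_force: [0.7, 0.4, 0.2]
finger_gap: 0.0876
finger_force: 0.0
(array([ 0.3761, -0.3177], dtype=float32), (0.3761, -0.3181, 29.3), 2541)
20.4167 [ 0.3753 -0.3149  0.2   ] [ 1.7998e+02 -2.0000e-02  8.9910e+01] 0.08785853919299226 0.0
(array([ 0.6254, -0.08  ], dtype=float32), (0.6249, -0.08, 24.7), 350)
(array([ 0.6216, -0.0801], dtype=float32), (0.6214, -0.0797, 23.8), 221) (array([ 0.6198, -0.1847], dtype=float32), (0.6199, -0.1854, 20.9), 167)
```

View pics/s5.png

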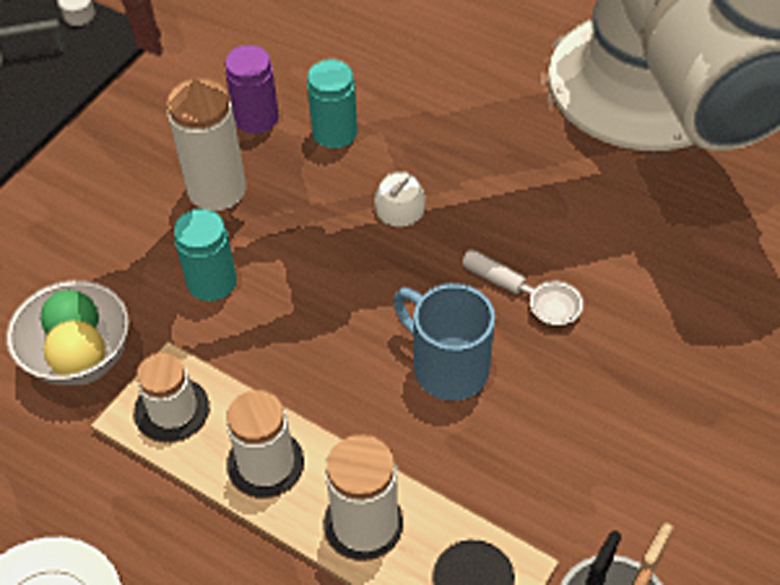

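The crop shows can_60, can_82 and can_104 upright on their pads at (170,395), (262,440) and (362,495), with the pad by the crock still free. can_126 is at (210,145), and the mug stands untouched.

```bash
python3 -m inch '[{"slide":[0.0005,-0.0015,-0.015],"angular":[0,0,0],"grip":1},{"slide":[0,0,-0.025],"angular":[0,0,0],"grip":1},{"slide":[0,0,-0.025],"angular":[0,0,0],"grip":1},{"slide":[0,0,-0.025],"angular":[0,0,0],"grip":1},{"slide":[0,0,-0.02],"angular":[0,0,0],"grip":1},{"slide":[0,0,-0.012],"angular":[0,0,0],"grip":1},{"slide":[0,0,-0.005],"angular":[0,0,0],"grip":1},{"slide":[0,0,0],"angular":[0,0,0],"grip":0.9},{"slide":[0,0,0],"angular":[0,0,0],"grip":0.8},{"slide":[0,0,0],"angular":[0,0,0],"grip":0.75}]' 25
python3 -m inch '[{"slide":[0,0,0],"angular":[0,0,0],"grip":0.7},{"slide":[0,0,0],"angular":[0,0,0],"grip":0.6},{"slide":[0,0,0],"angular":[0,0,0],"grip":0.5},{"slide":[0,0,0],"angular":[0,0,0],"grip":0.5},{"slide":[0,0,0],"angular":[0,0,0],"grip":0.5},{"slide":[0,0,0],"angular":[0,0,0],"grip":0.5}]' 25
```

```text
clock: 21.35
tcp_pos: [0.3767, -0.3167, 0.0749]
tool_rot: [179.9, 0.1, 90.0]
wrist_force: [0.9, 0.1, -0.1]
finger_gap: 0.0714
finger_force: 0.0
clock: 21.85
tcp_pos: [0.3763, -0.3168, 0.0746]
tool_rot: [179.9, 0.1, 90.0]
wrist_force: [0.0, 1.2, 5.6]
finger_gap: 0.0612
finger_force: 25.0
```

```bash
python3 -m inch '[{"slide":[0,0,0.01],"angular":[0,0,0],"grip":0.45},{"slide":[0,0,0.02],"angular":[0,0,0],"grip":0.45},{"slide":[0,0,0.025],"angular":[0,0,0],"grip":0.45},{"slide":[0,0,0.025],"angular":[0,0,0],"grip":0.45},{"slide":[0,0,0.025],"angular":[0,0,0],"grip":0.45},{"slide":[0,0.005,0.025],"angular":[0,0,0],"grip":0.45},{"slide":[0,0.01,0.015],"angular":[0,0,0],"grip":0.45},{"slide":[0.005,0.02,0],"angular":[0,0,0],"grip":0.45},{"slide":[0.01,0.025,0],"angular":[0,0,0],"grip":0.45},{"slide":[0.01,0.025,0],"angular":[0,0,0],"grip":0.45}]'
python3 -m inch '[{"slide":[0.01,0.03,0],"angular":[0,0,0],"grip":0.45},{"slide":[0.01,0.03,0],"angular":[0,0,0],"grip":0.45},{"slide":[0.01,0.03,0],"angular":[0,0,0],"grip":0.45},{"slide":[0.01,0.03,0],"angular":[0,0,0],"grip":0.45},{"slide":[0.01,0.03,0],"angular":[0,0,0],"grip":0.45},{"slide":[0.015,0.03,0],"angular":[0,0,0],"grip":0.45},{"slide":[0.02,0.03,0],"angular":[0,0,0],"grip":0.45},{"slide":[0.02,0.03,0],"angular":[0,0,0],"grip":0.45},{"slide":[0.02,0.03,0],"angular":[0,0,0],"grip":0.45},{"slide":[0.02,0.03,0],"angular":[0,0,0],"grip":0.45}]'
python3 -m inch '[{"slide":[0.02,0.02,0],"angular":[0,0,0],"grip":0.45},{"slide":[0.02,0.02,0],"angular":[0,0,0],"grip":0.45},{"slide":[0.02,0.014,0],"angular":[0,0,0],"grip":0.45},{"slide":[0.0145,0.0062,0],"angular":[0,0,0],"grip":0.45},{"slide":[0.005,0,0],"angular":[0,0,0],"grip":0.45},{"slide":[0,0,0],"angular":[0,0,0],"grip":0.45},{"slide":[0,0,0],"angular":[0,0,0],"grip":0.45}]'
```

```text
clock: 22.68
tcp_pos: [0.4006, -0.2305, 0.218]
tool_rot: [-179.9, -0.0, 89.9]
wrist_force: [0.5, 0.0, -3.5]
finger_gap: 0.0617
finger_force: 25.0
clock: 23.52
tcp_pos: [0.5461, 0.0705, 0.2174]
tool_rot: [-179.9, 0.0, 90.0]
wrist_force: [-0.2, -1.0, -3.8]
finger_gap: 0.0614
finger_force: 25.0
clock: 24.1
tcp_pos: [0.6248, 0.1284, 0.2173]
tool_rot: [-179.9, 0.0, 90.0]
wrist_force: [0.8, 0.1, -3.9]
finger_gap: 0.0611
finger_force: 25.0
```

```bash
python3 -m inch '[{"slide":[0,0,-0.015],"angular":[0,0,0],"grip":0.45},{"slide":[0,0,-0.025],"angular":[0,0,0],"grip":0.45},{"slide":[0,0,-0.025],"angular":[0,0,0],"grip":0.45},{"slide":[0,0,-0.025],"angular":[0,0,0],"grip":0.45},{"slide":[0,0,-0.015],"angular":[0,0,0],"grip":0.45},{"slide":[0,0,-0.01],"angular":[0,0,0],"grip":0.45},{"slide":[0,0,-0.005],"angular":[0,0,0],"grip":0.45},{"slide":[0,0,0],"angular":[0,0,0],"grip":0.45},{"slide":[0,0,0],"angular":[0,0,0],"grip":0.45}]'
python3 - <<'E'
from h import *
here();f=manip.grab_frame("scene");save(f,'s6',(160,140,400,320,3))
E
```

```text
clock: 24.85
tcp_pos: [0.6256, 0.1288, 0.0995]
tool_rot: [179.9, -0.0, 90.0]
wrist_force: [0.7, 0.4, -4.0]
finger_gap: 0.0615
finger_force: 25.0
24.85 [0.6256 0.1288 0.0995] [ 1.7991e+02 -1.0000e-02  8.9980e+01] 0.061506164739775604 24.992592930793762
```

View pics/s6.png

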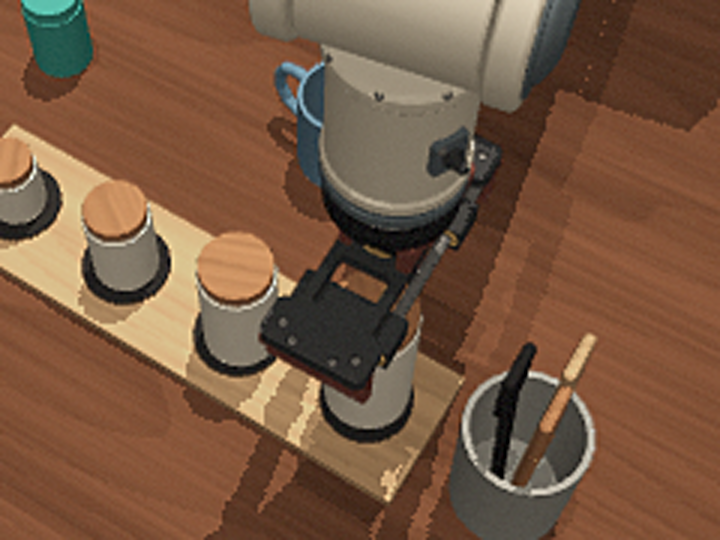

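can_126 is held over the last pad (368,420), clear of the crock. It has about 9 mm to go.

```bash
python3 -m inch '[{"slide":[0,0,-0.003],"angular":[0,0,0],"grip":0.45},{"slide":[0,0,-0.002],"angular":[0,0,0],"grip":0.45},{"slide":[0,0,-0.002],"angular":[0,0,0],"grip":0.45},{"slide":[0,0,-0.001],"angular":[0,0,0],"grip":0.45},{"slide":[0,0,0],"angular":[0,0,0],"grip":0.45},{"slide":[0,0,0],"angular":[0,0,0],"grip":0.45}]'
python3 -m inch '[{"slide":[0,0,-0.001],"angular":[0,0,0],"grip":0.45},{"slide":[0,0,0],"angular":[0,0,0],"grip":0.45},{"slide":[0,0,0],"angular":[0,0,0],"grip":0.45}]'
```

```text
clock: 25.4
tcp_pos: [0.6255, 0.1291, 0.0907]
tool_rot: [180.0, -0.0, 90.0]
wrist_force: [-0.1, 0.6, -0.3]
finger_gap: 0.0612
finger_force: 25.0
clock: 25.65
tcp_pos: [0.6255, 0.1292, 0.0906]
tool_rot: [179.9, -0.0, 90.0]
wrist_force: [-2.1, -0.2, 5.6]
finger_gap: 0.0615
finger_force: 25.0
```

Contact is made, so I'll release, rise and retreat.

```bash
python3 -m inch '[{"slide":[0,0,0],"angular":[0,0,0],"grip":0.75},{"slide":[0,0,0],"angular":[0,0,0],"grip":0.85},{"slide":[0,0,0],"angular":[0,0,0],"grip":1},{"slide":[0,0,0],"angular":[0,0,0],"grip":1},{"slide":[0,0,0.015],"angular":[0,0,0],"grip":1},{"slide":[0,0,0.025],"angular":[0,0,0],"grip":1},{"slide":[0,0,0.03],"angular":[0,0,0],"grip":1},{"slide":[0,0,0.03],"angular":[0,0,0],"grip":1},{"slide":[0,0,0.03],"angular":[0,0,0],"grip":1},{"slide":[0,0,0.015],"angular":[0,0,0],"grip":1}]'
python3 -m inch '[{"slide":[-0.02,0.01,0],"angular":[0,0,0],"grip":1},{"slide":[-0.025,0.015,0],"angular":[0,0,0],"grip":1},{"slide":[-0.025,0.02,0],"angular":[0,0,0],"grip":1},{"slide":[-0.025,0.02,0],"angular":[0,0,0],"grip":1},{"slide":[-0.025,0.02,0],"angular":[0,0,0],"grip":1},{"slide":[-0.025,0.02,0],"angular":[0,0,0],"grip":1},{"slide":[-0.025,0.02,0],"angular":[0,0,0],"grip":1},{"slide":[-0.025,0.02,0],"angular":[0,0,0],"grip":1},{"slide":[0,0.01,0],"angular":[0,0,0],"grip":1},{"slide":[0,0,0],"angular":[0,0,0],"grip":1}]'
python3 - <<'E'
from h import *
here()
for n in("scene","top"):
    f=manip.grab_frame(n)
    for h,p in [(.142,(.6257,.1287)),(.12,(.6295,.024)),(.098,(.6245,-.081)),(.076,(.622,-.1855))]:print(n,p,lid(f,h,p))
    save(f,'end'+n,(120,80,440,320,2.5) if n=="scene" else None)
E
```

```text
clock: 26.48
tcp_pos: [0.6262, 0.129, 0.2388]
tool_rot: [179.7, -0.0, 90.0]
wrist_force: [0.2, -0.4, 0.9]
finger_gap: 0.088
finger_force: 0.0
clock: 27.32
tcp_pos: [0.4297, 0.2857, 0.2343]
tool_rot: [179.9, -0.0, 90.2]
wrist_force: [0.8, -0.5, 1.0]
finger_gap: 0.088
finger_force: 0.0
27.3167 [0.4297 0.2857 0.2343] [ 1.7995e+02 -5.0000e-02  9.0190e+01] 0.0880247705085855 0.0
scene (0.6257, 0.1287) (array([0.6258, 0.1283], dtype=float32), (0.6256, 0.1283, 30.8), 700)
scene (0.6295, 0.024) (array([0.6308, 0.0259], dtype=float32), (0.6304, 0.0259, 27.8), 500)
scene (0.6245, -0.081) (array([ 0.6253, -0.0799], dtype=float32), (0.626, -0.0802, 25.3), 349)
scene (0.622, -0.1855) (array([ 0.623, -0.184], dtype=float32), (0.6234, -0.1834, 22.9), 236)
top (0.6257, 0.1287) (array([0.6214, 0.1279], dtype=float32), (0.6217, 0.1276, 30.5), 378)
top (0.6295, 0.024) (array([0.6271, 0.026 ], dtype=float32), (0.627, 0.026, 26.9), 300)
top (0.6245, -0.081) (array([ 0.6216, -0.0801], dtype=float32), (0.6217, -0.0795, 23.6), 224)
top (0.622, -0.1855) (array([ 0.6201, -0.1846], dtype=float32), (0.6198, -0.1834, 21.6), 163)
```

View pics/endscene.png

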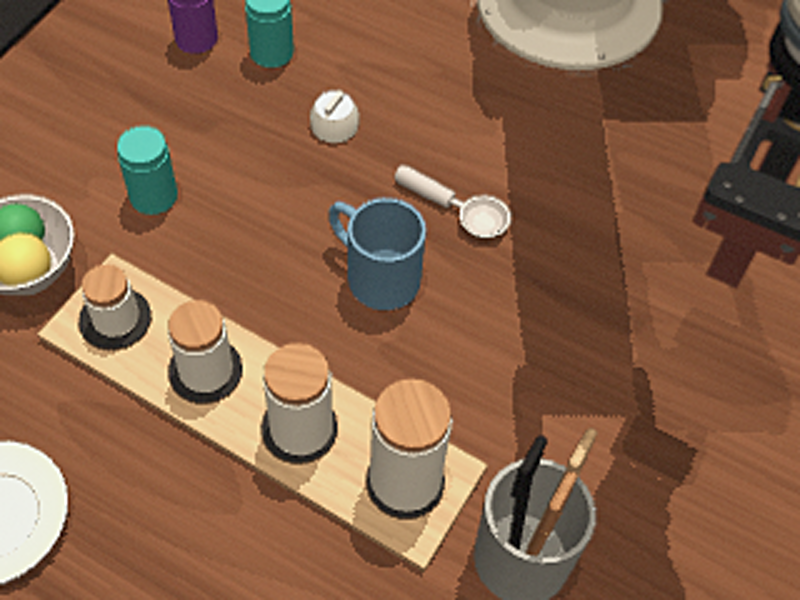

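All four canisters stand upright in the middle of their pads, tallest at (410,445) by the crock down to shortest at (108,300). The mug is upright at (385,250). I'm handing the job in.

```bash
python3 -c "
from plant import manip
print(manip.close_job())"
```

```text
the job is handed in; nothing more can be done
None
```

The job is handed in at about 27 s of the 104 s allowed: the four canisters stand upright in order of height, tallest next to the crock, each within about 4 mm of its pad's centre by the final camera check, and nothing was tipped over.

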